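# Set up the bottle filler: dose dial, then valve two turns open from its stop

## Robot

A 7-joint arm with a two-finger parallel gripper is mounted at the origin on the work surface. World frame = base frame: x ahead of the robot, y to its left, z up, the work surface at z = 0. Lengths are in m, angles in degrees, forces in N, time in s.
With the tool pointing down it reaches from about 0.425 to 0.875 m from the base axis. Payload 8.4 kg.
Tool frame: the origin (TCP) lies midway between the tips of the shut fingers; the grasp point (between the pads) lies 19 mm behind it (robot.grip_depth is the distance from the TCP to the grasp point, in m); z points along the fingers, x is the direction in which the jaws open and shut, and the axes are right-handed (so a half turn about z gives the same grasp; the last joint's range is limited). The gripper opens to 87 mm and grips with 3 to 60 N. Pads are 19 mm wide; open, the fingers measure 117 mm over their backs; the gripper's body (75 mm by 190 mm) begins 51 mm behind the grasp point.
Start: joints at [-73.465, 19.091, 2.286, 83.961, -0.768, 76.965, -3.352], TCP at [0.246, 0.602, 0.199] pointing down, gripper open.
Joint ranges: [-147.57, 147.57], [-21.85, 119.76], [-74.77, 79.35], [14.55, 137.4], [-85.83, 265.84], [4.83, 119.75], [-152.11, 152.11]. Speed limits (degrees/s): [127.2, 127.2, 159.86, 159.86, 180, 180, 180].

## Interface

Orientations are given as [roll, pitch, yaw] about the fixed x, y, z axes, in that order (R = Rz(yaw) Ry(pitch) Rx(roll)).
In Python, from rig import robot gives the robot as it stands. Calls block until the motion is done:
- robot.movep(position, orientation): joint-space move of the TCP to a pose.
- robot.move_linear(position, orientation=None, vel=0.15, max_force=None): straight line of the TCP; orientation=None keeps the orientation; vel is the mean speed in m/s. With max_force (N) it stops when the force on the tool has changed by that much, and returns True; else False.
- robot.set_joints(angles): joint-space move.
- robot.gripper_open() and robot.gripper_close(f_grip=None): open the fingers fully, or close them until they stop; f_grip is the grip in N (None keeps the last).
- robot.sleep(seconds).
- robot.inverse_kinematics(position, orientation): joint angles nearest the present ones, or None.
- robot.get_obs(): the state.
- robot.camera(name): name is "scene" or "top" or "wrist"; returns a dict with "color" (384x512x3 uint8, red, green, blue), "range_z" (384x512 float32, m along the optical axis (not along the pixel's ray), 0 where there is no reading), "fovy" (degrees; the focal length in pixels is half the picture's height over the tangent of half this angle, whatever the lens; pixels are square), "cx", "cy" (the principal point, pixels), "extrinsics" (4x4, takes a point from camera to world coordinates). Camera axes: x right, y down, z forward; pixel columns grow to the right and rows downward; lengths in m; the calibration is good to about 2 mm. A picture is of the moment at which its call begins.
A pose or a line that the arm cannot do raises robot.IKError and nothing moves.
- robot.sign_off(): hands the job in, once; it reports no verdict.
The state is a dict: "t": time; "q": joint angles; "qvel": joint speeds; "tau": joint torques, N m; "ee_pos": TCP position; "eef_rot": TCP orientation; "wrist_force": force on the tool from outside, world axes, zero at the start; "moment": the same for the moment, N m; "finger_gap": opening from 0.0 (shut) to 1.0 (fully open).
Only numpy, scipy, OpenCV 4.12 (cv2) and the standard library are available. Lean on these libraries where they do the work, as an engineer would, in place of code of your own. Each camera call takes 0.05 s, during which the arm holds its last target.

## Task

Get the bottle filler ready: first turn the dosing dial so that its white pointer lies on the red mark, and leave it there. Then close the blue valve wheel clockwise fully to its stop, back it off exactly two full turns, and finish while still holding its black handle between the fingers, ready to shut it again. Do not disturb the bottles or the box of caps.

Things in the scene. Friction and masses are not known exactly. Their poses are not given: they have to be found in the camera images.
- dial (a joint): Angle of the dosing dial, rad, 0 to 2.4, growing clockwise seen from above; stays where it is left (friction torque 0.04 N m). The white pointer is on the red mark at 1.2; the dial starts between 0 and 0.5.
- dial_grip (a point): Centre of the dial's bar grip, on the vertical turning axis, 12 mm below the bar's top. The bar (black, 58 mm long, 14 mm thick, 32 mm tall) stands on a round black skirt of 33 mm radius, whose top is 20 mm below this point. Its x axis runs along the bar and turns with it; the white pointer line runs on the bar's top from the axis to its -x end. The dial sits on a grey console 140 x 130 mm, 70 mm tall, fixed to the bench.
- dial_mark (a point): Red index mark on the white scale of the console, 44 mm from the dial's axis (x and y axes along the console's 140 mm and 130 mm sides); the other scale marks are thin and black.
- valve (a joint): Angle of the valve wheel, rad: 0 is closed, at the firm stop; grows as it opens, anticlockwise seen from above, to 18.85 (three turns, another firm stop). Two turns open is 12.57. Starts between 1.2 and 4.5. Turning takes 0.1 to 0.2 N m (2 to 4 N at the handle) and it stays where it is left.
- handle_mid (a point): Middle of the grippable part of the black upright handle on the wheel: a cylinder 22 mm in diameter, 56 mm tall, that spins freely on its own vertical pin, 50 mm from the wheel's axis; its top is 26 mm above this point, the wheel's rim top is 31 mm below it. Goes round with the wheel. A grip on it may keep one direction all the way round.
- valve_hub (a point): Wheel's vertical turning axis, at the height of the blue rim (rim radius 50 mm to its middle, bar 12 mm thick), 37 mm below the handle's middle. Fixed to the station: x points to the spout, -x to the stop mark. The station is fixed to the bench; its spout reaches 120 mm from the axis towards +x, below the wheel.
- stop_mark (a point): Red mark on the white disc (152 mm across) under the wheel, 65 mm from the axis. With the valve closed, and again after each full turn, the handle stands on the line from the axis through this mark.
- open_bottle: Uncapped amber bottle, 58 mm in diameter, 113 mm tall, standing under the spout; origin at the centre of its underside. To be left alone.
- bottle_a: Full amber bottle with white cap, 80 mm in diameter, 188 mm tall, beyond the work; origin at the centre of its underside. To be left alone.
- bottle_b: Another such bottle, same size and origin. To be left alone.
- cap_box: Open cardboard box with white caps, 130 x 110 mm, 50 mm tall; origin at the centre of its underside. To be left alone.
- handle: The black handle itself, as told under handle_mid; origin at the centre of its lower end. It spins freely, so its x and y axes mean nothing.
Mind the look-alikes: they are no part of the job. Of the things shaped like the part that bears dial, the grey one is meant.

How it is judged (in metres and radians):
On the way, in this order (a step that is already met when the one before it is completed fails the run):
1. the dial's pointer is on the red mark (within 0.12 rad) while the valve has not yet been closed (value of joint dial between 1.08 and 1.32 rad and value of joint valve above 0.5 rad), for 0.2 s.
2. the valve is closed to its stop (within 0.1 rad) (value of joint valve below 0.1 rad), for 0.2 s.
At the end, for the whole second after the job is handed in: The valve stands two turns (12.57 rad, within 0.22) open from its stop and at rest, the handle held between the fingers (contact above 1 N, fingers around its middle within 35 mm), and the dial's pointer is still on the red mark (within 0.15 rad) (value of joint valve between 12.3464 and 12.7864 rad and value of joint dial between 1.05 and 1.35 rad and velocity of joint valve between -0.1 and 0.1 rad/s and contact force between the fingers and handle above 1 N and distance between the grasp point and handle_mid below 0.035 m); the arm keeps its last pose, push and grip.
It fails at once if open_bottle is moved by more than 25 mm or tipped (distance of open_bottle from where it was at the start of the episode above 0.025 m or angle between open_bottle's own z axis and vertical above 0.3 rad).
It fails at once if bottle_a is moved by more than 25 mm or tipped (distance of bottle_a from where it was at the start of the episode above 0.025 m or angle between bottle_a's own z axis and vertical above 0.3 rad).
It fails at once if bottle_b is moved by more than 25 mm or tipped (distance of bottle_b from where it was at the start of the episode above 0.025 m or angle between bottle_b's own z axis and vertical above 0.3 rad).
It fails at once if cap_box is moved by more than 25 mm or tipped (distance of cap_box from where it was at the start of the episode above 0.025 m or angle between cap_box's own z axis and vertical above 0.3 rad).
It also fails if it takes over 72 s, if anything falls off the work surface, if the arm or the gripper's body presses on something with over 40 N, if the wrist force passes 120 N, or if a joint passes its speed limit or range.

## Working session

There is one attempt and no reset: what is moved stays moved. The work goes in short steps, each a Python script; the robot and the scene stay as the last script left them, time stands still between calls to the robot, and variables do not carry over. Pictures are saved under pics/ and viewed, and the job is handed in when it is done.

```bash
mkdir -p pics; ls; python3 - <<'E'
from rig import robot
import cv2, numpy as np
for n in ("scene","top","wrist"):
    c=robot.camera(n); np.savez(f"pics/{n}0.npz",**c)
    cv2.imwrite(f"pics/{n}0.png",cv2.resize(c["color"][:,:,::-1],(800,600),interpolation=cv2.INTER_CUBIC))
    print(n,c["fovy"],c["cx"],c["cy"],c["extrinsics"].round(3).tolist())
o=robot.get_obs();print(o)
E
```

```text
pics
scene 54.55093862216175 253.97552284353665 190.81593092308165 [[-0.01, 0.534, -0.845, 1.49], [1.0, 0.011, -0.005, 0.005], [0.007, -0.845, -0.534, 0.731], [0.0, 0.0, 0.0, 1.0]]
top 46.27291661014693 256.6132864524829 188.05879370845656 [[-0.01, -0.992, 0.124, 0.349], [-1.0, 0.012, 0.013, -0.021], [-0.015, -0.124, -0.992, 1.723], [0.0, 0.0, 0.0, 1.0]]
wrist 65.99812401596559 253.94740474622495 195.769086517938 [[0.378, 0.886, 0.269, 0.17], [0.926, -0.361, -0.111, 0.632], [-0.001, 0.291, -0.957, 0.384], [0.0, 0.0, 0.0, 1.0]]
{'t': 0.15, 'q': array([-73.46604694,  19.12141423,   2.28324094,  83.99710135,
        -0.76632372,  76.96493591,  -3.35141205]), 'qvel': array([ 0.10554074, -0.04507744, -0.04571217, -0.13966508,  0.08367374,
        0.04615369,  0.00174454]), 'tau': array([ 2.56812367e-03, -6.56849742e+01,  1.33710969e+00, -4.04105365e+01,
       -5.95678529e-02,  4.18623677e-02,  6.11120754e-05]), 'ee_pos': array([0.24565741, 0.60139007, 0.19859488]), 'eef_rot': array([1.79994636e+02, 6.80389358e-02, 6.77835006e+01]), 'wrist_force': array([-0.8448487 ,  0.46836325, -0.38999178]), 'moment': array([ 0.025557  , -0.03127898,  0.00689162]), 'finger_gap': 1.0017191688761664}
```

View pics/scene0.png

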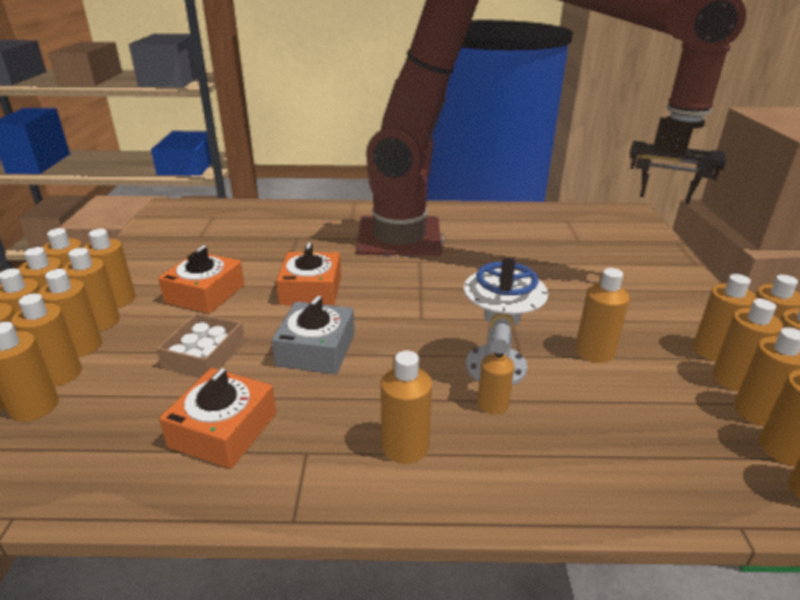

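View pics/top0.png

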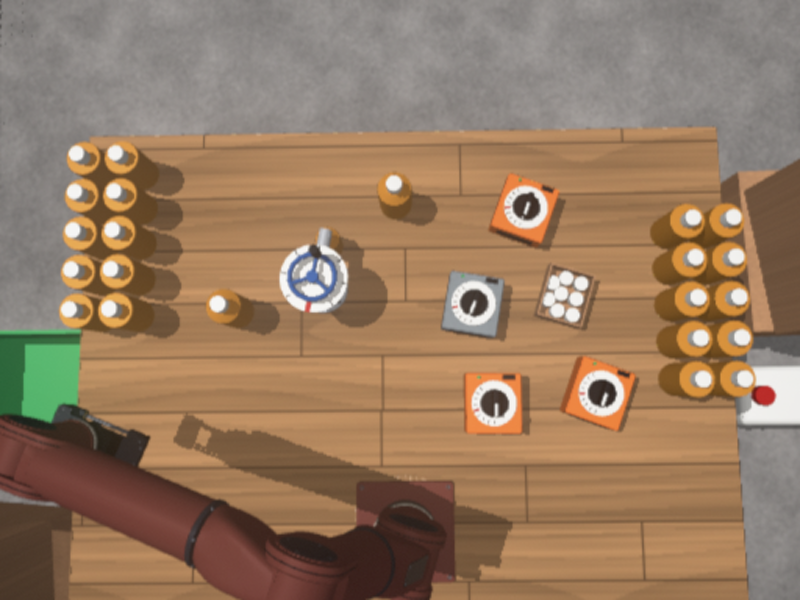

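View pics/wrist0.png

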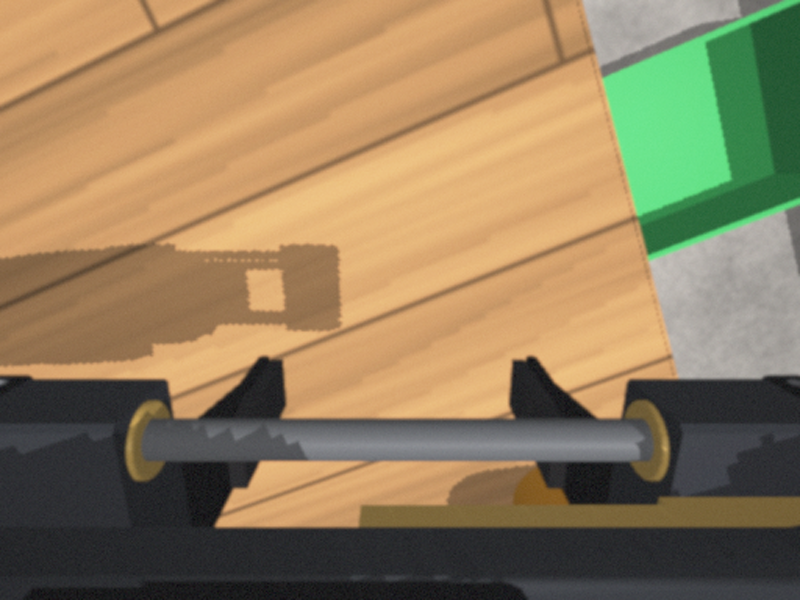

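The top view shows the grey console at about (475,303)/800px with its dial pointer, and the valve wheel at (314,278), stop mark at (308,307) and handle near (316,250). The spout points up and right. I'll enlarge both.

```bash
python3 - <<'E'
import cv2, numpy as np
c=np.load("pics/top0.npz");im=c["color"][:,:,::-1]
# crop dial: x 280-328,y 170-220 ; valve x 172-230,y 140-205
a=cv2.resize(im[168:222,276:330],(594,594),interpolation=cv2.INTER_CUBIC);cv2.imwrite("pics/dialtop.png",a)
b=cv2.resize(im[142:206,168:232],(576,576),interpolation=cv2.INTER_CUBIC);cv2.imwrite("pics/valvetop.png",b)
E
```

```text
(no output)
```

View pics/dialtop.png

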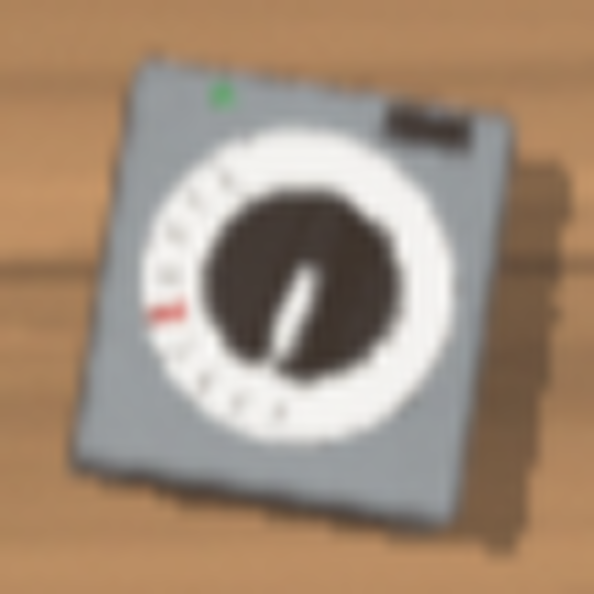

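View pics/valvetop.png

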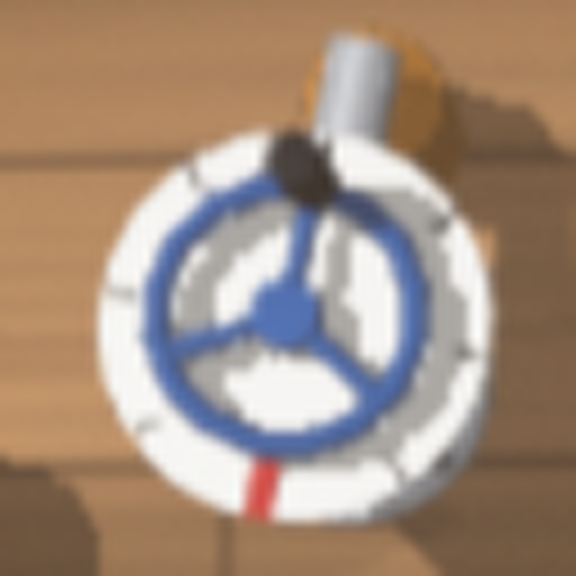

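```bash
cat > h.py <<'E'
import numpy as np, cv2
def K(c):
    f=c["color"].shape[0]/2/np.tan(np.radians(float(c["fovy"]))/2); return f,float(c["cx"]),float(c["cy"])
def ray(c,u,v):
    f,cx,cy=K(c);E=c["extrinsics"];return E[:3,3],E[:3,:3]@np.array([(u-cx)/f,(v-cy)/f,1])
def at_z(c,u,v,z):
    o,d=ray(c,u,v);return o+d*(z-o[2])/d[2]
def at_d(c,u,v):
    o,d=ray(c,u,v);return o+d*float(c["range_z"][int(round(v)),int(round(u))])
def cloud(c):
    f,cx,cy=K(c);z=c["range_z"];v,u=np.mgrid[:z.shape[0],:z.shape[1]]
    P=np.stack([(u-cx)/f*z,(v-cy)/f*z,z],-1);E=c["extrinsics"];return P@E[:3,:3].T+E[:3,3]
E
python3 - <<'E'
from h import *
c=dict(np.load("pics/top0.npz"))
def px(u,v,s,o): return (u+.5)/s-.5+o[0],(v+.5)/s-.5+o[1]
for n,u,v in (("disc c",298,285),("axis",308,270),("tip",278,360),("mark",166,315),("console",100,440)):
    print(n,at_d(c,*px(u,v,11,(276,168))).round(3))
for n,u,v in (("hub",286,313),("disc",130,250),("mark",258,500),("handle",300,165),("rim",157,300),("spout",355,90)):
    print(n,at_d(c,*px(u,v,9,(168,142))).round(3))
P=cloud(c);Z=P[...,2]
m=np.zeros(Z.shape,bool);m[142:206,168:232]=1
Q=P[m&(Z>0.1)]
print(np.sort(Q[:,2])[::-1][:20].round(3)); 
zt=np.sort(Q[:,2])[-5];H=Q[Q[:,2]>zt-0.012];print("top",H.mean(0),len(H))
hist,e=np.histogram(Q[:,2],bins=np.arange(.1,.4,.005));print([(round(a,3),h) for a,h in zip(e,hist) if h])
m[:]=0;m[168:222,276:330]=1;Q=P[m]
hist,e=np.histogram(Q[:,2],bins=np.arange(-.02,.2,.005));print([(round(a,3),h) for a,h in zip(e,hist) if h])
# scene cloud obstacles
for n,(u,v) in dict(bA=(394,184),bB=(218,303)).items():
    print(n,at_d(c,u*.64,v*.64).round(3))
E
```

```text
disc c [ 0.529 -0.165  0.112]
axis [ 0.533 -0.168  0.117]
tip [ 0.505 -0.158  0.109]
mark [ 0.524 -0.124  0.071]
console [ 0.482 -0.101  0.074]
hub [0.58  0.193 0.22 ]
disc [0.611 0.259 0.181]
mark [0.513 0.208 0.184]
handle [0.626 0.181 0.271]
rim [0.587 0.243 0.21 ]
spout [0.678 0.175 0.156]
[1.723 1.723 1.723 1.723 1.723 1.723 1.723 1.723 1.723 1.723 1.723 1.723
 1.723 1.723 1.723 0.273 0.273 0.273 0.271 0.271]
top [ 0.34947862 -0.02121506  1.72275141] 15
[(np.float64(0.1), np.int64(16)), (np.float64(0.105), np.int64(8)), (np.float64(0.13), np.int64(2)), (np.float64(0.14), np.int64(8)), (np.float64(0.145), np.int64(24)), (np.float64(0.15), np.int64(37)), (np.float64(0.155), np.int64(16)), (np.float64(0.16), np.int64(2)), (np.float64(0.165), np.int64(2)), (np.float64(0.17), np.int64(38)), (np.float64(0.175), np.int64(328)), (np.float64(0.18), np.int64(480)), (np.float64(0.185), np.int64(146)), (np.float64(0.19), np.int64(6)), (np.float64(0.195), np.int64(7)), (np.float64(0.2), np.int64(44)), (np.float64(0.205), np.int64(184)), (np.float64(0.21), np.int64(154)), (np.float64(0.215), 
[... 695 characters left out ...]
)), (np.float64(0.03), np.int64(5)), (np.float64(0.035), np.int64(6)), (np.float64(0.04), np.int64(6)), (np.float64(0.045), np.int64(5)), (np.float64(0.05), np.int64(12)), (np.float64(0.055), np.int64(17)), (np.float64(0.06), np.int64(101)), (np.float64(0.065), np.int64(380)), (np.float64(0.07), np.int64(416)), (np.float64(0.075), np.int64(200)), (np.float64(0.08), np.int64(103)), (np.float64(0.085), np.int64(33)), (np.float64(0.09), np.int64(4)), (np.float64(0.095), np.int64(1)), (np.float64(0.1), np.int64(1)), (np.float64(0.105), np.int64(13)), (np.float64(0.11), np.int64(30)), (np.float64(0.115), np.int64(16)), (np.float64(0.12), np.int64(4))]
bA [0.79  0.013 0.19 ]
bB [0.526 0.404 0.187]
```

```bash
python3 - <<'E'
from h import *
from rig import robot
c=dict(np.load("pics/top0.npz"))
p=lambda u,v:((u+.5)/11-.5+276,(v+.5)/11-.5+168)
print("axis from disc",at_z(c,*p(298,285),.071)[:2],"axis from bar",at_z(c,*p(308,270),.115)[:2],"tip",at_z(c,*p(278,360),.115)[:2],"mark",at_z(c,*p(166,315),.071)[:2])
# ik check
for P,y in (((.53,-.166,.26),70),((.53,-.166,.26),10)):
    print(robot.inverse_kinematics(P,[180,0,y]))
robot.move_linear([.246,.602,.33],vel=.3)
robot.movep([.53,-.166,.30],[180,0,70])
c=robot.camera("wrist");np.savez("pics/w1.npz",**c)
cv2.imwrite("pics/w1.png",cv2.resize(c["color"][:,:,::-1],(800,600),interpolation=cv2.INTER_CUBIC))
o=robot.get_obs();print(o["t"],o["q"],o["ee_pos"])
E
```

```text
axis from disc [ 0.53372456 -0.16862091] axis from bar [ 0.53371296 -0.16807001] tip [ 0.50427518 -0.157625  ] mark [ 0.52410275 -0.12415059]
[-41.64290422   9.62580656  62.19169452  94.20078556  -8.60345203
  81.37201598  91.51246091]
[-39.38336462   8.99848161  59.23080297  94.14079612  -7.81372876
  81.30783919  30.72268873]
3.6667 [-47.03411206  10.43716783  69.36838301  90.311104    -9.77621229
  86.03757247  92.77611421] [ 0.53035292 -0.16520071  0.29995729]
```

View pics/w1.png

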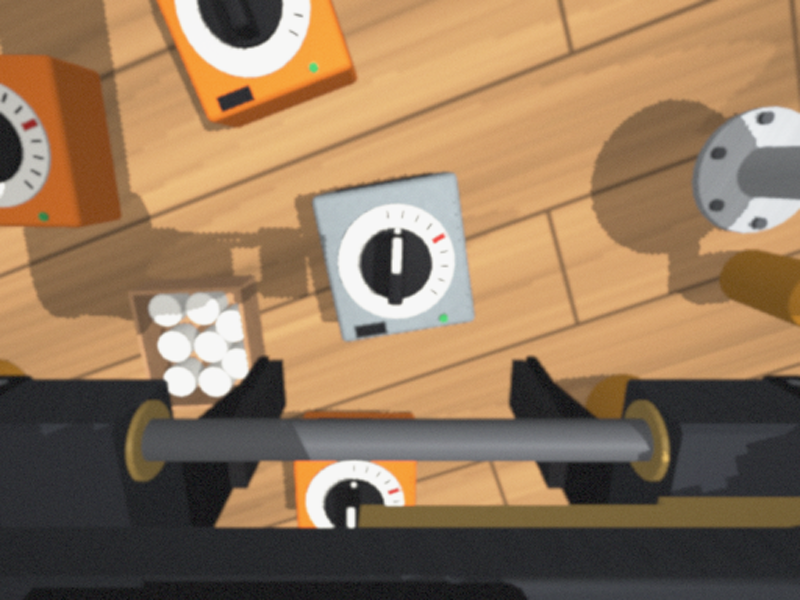

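The wrist view shows the grey dial centred at about (396,262)/800px. Its pointer goes up to (399,232) and the red mark is at (438,239). I'll enlarge it, and swing the elbow back to a less extreme configuration.

```bash
python3 - <<'E'
from h import *
from rig import robot
c=dict(np.load("pics/w1.npz"));im=c["color"][:,:,::-1]
cv2.imwrite("pics/w1c.png",cv2.resize(im[120:215,205:300],(760,760)[:2],interpolation=cv2.INTER_CUBIC)[:600])
robot.set_joints([14,10.4,2,90.3,0,79.3,85])
o=robot.get_obs();print(o["t"],o["ee_pos"],o["eef_rot"])
for P,y in (((.534,-.168,.12),70),((.534,-.168,.12),10)):
    print(robot.inverse_kinematics(P,[180,0,y]))
E
```

```text
5.0167 [ 0.54757368 -0.20291526  0.23783763] [179.97127336   0.36281474  69.03959174]
[ 1.25830755e+01  1.19662156e+01  3.71097819e-01  1.02524117e+02
 -8.45474859e-02  6.55099347e+01  8.29811575e+01]
[  8.13130988  11.86597876   5.43028161 102.7527624   -1.22593867
  65.43797165  23.95588511]
```

View pics/w1c.png

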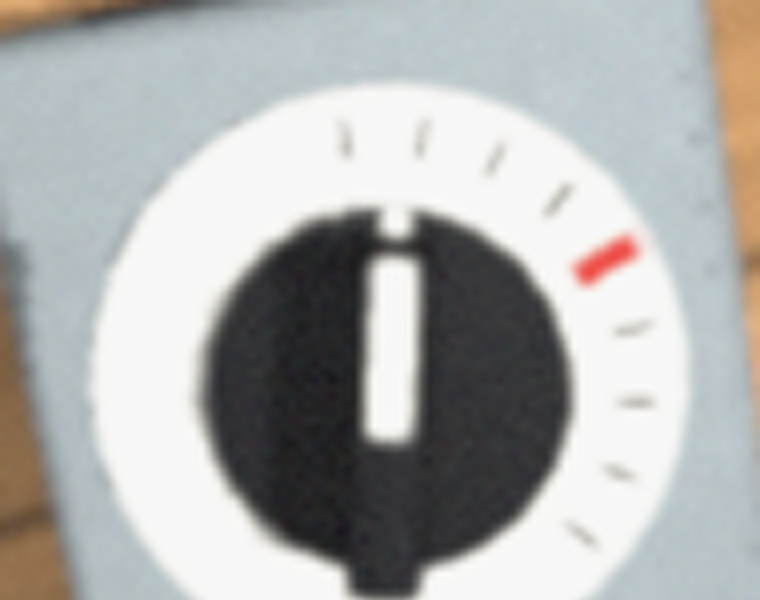

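```bash
python3 - <<'E'
from h import *
c=dict(np.load("pics/w1.npz"))
p=lambda u,v:((u+.5)/8-.5+205,(v+.5)/8-.5+120)
# scale disc: white blob centre
hsv=cv2.cvtColor(c["color"],cv2.COLOR_RGB2HSV)
m=((hsv[...,1]<25)&(hsv[...,2]>215)).astype(np.uint8);m[:, :205]=0;m[:,300:]=0;m[:115]=0;m[220:]=0
cs,_=cv2.findContours(m,cv2.RETR_EXTERNAL,cv2.CHAIN_APPROX_NONE);k=max(cs,key=cv2.contourArea)
e=cv2.fitEllipse(cv2.convexHull(k));print(e)
A=at_z(c,*e[0],.071);M=at_z(c,*p(606,260),.071)
a=at_z(c,*p(388,440),.115);t=at_z(c,*p(396,255),.115);dot=at_z(c,*p(397,222),.083)
ang=lambda v:np.arctan2(v[1],v[0])
print("disc",A,"mark",M,np.linalg.norm((M-A)[:2]),"axis",a,"tip",t, np.linalg.norm((t-a)[:2]))
pd=ang(t-a);md=ang(M-A);print("pointer deg",np.degrees(pd),np.degrees(ang(dot-A)),"mark",np.degrees(md),"dial now",1.2-(pd-md))
m0=at_z(c,*p(345,138),.071);print("mark0",np.degrees(ang(m0-A)-md))
E
```

```text
((253.42074584960938, 166.7080841064453), (73.99152374267578, 74.81546783447266), 84.642578125)
disc [ 0.53148104 -0.16648059  0.071     ] mark [ 0.524704   -0.12390809  0.071     ] 0.043108536049560504 axis [ 0.53270516 -0.16734263  0.115     ] tip [ 0.50526625 -0.15606373  0.115     ] 0.029666598471428614
pointer deg 157.65465150988425 158.01311690509502 mark 99.0449170774032 dial now 0.1770671604337155
mark0 71.75310528180292
```

```bash
python3 - <<'E'
from h import *
from rig import robot
A=[.532,-.1668]; y0=67.8
robot.movep(A+[.16],[180,0,y0])
z=.115-.012-.013
hit=robot.move_linear(A+[z],vel=.1,max_force=12)
o=robot.get_obs();print(hit,o["t"],o["ee_pos"],o["wrist_force"])
robot.gripper_close(15)
o=robot.get_obs();print(o["t"],o["finger_gap"]*87,o["wrist_force"],o["moment"])
for y in np.linspace(y0,9,6)[1:]:
    robot.movep(A+[z],[180,0,y])
    o=robot.get_obs();print(o["t"],o["ee_pos"].round(4),o["eef_rot"][2],o["wrist_force"].round(1))
robot.gripper_open()
robot.move_linear(A+[.30],vel=.25)
c=robot.camera("wrist");np.savez("pics/w2.npz",**c);im=c["color"][:,:,::-1]
cv2.imwrite("pics/w2.png",cv2.resize(im,(800,600),interpolation=cv2.INTER_CUBIC))
print(robot.get_obs()["t"])
E
```

```text
False 6.3083 [ 0.53257452 -0.16702753  0.09074692] [0.55575696 0.18552923 0.86458542]
7.5083 12.67439720514662 [ 0.35512682  0.03538675 -0.58790647] [ 0.08104135  0.02864288 -0.0449687 ]
7.8167 [ 0.5322 -0.1664  0.09  ] 56.31103545166966 [0.5 1.2 1.1]
8.125 [ 0.5324 -0.1662  0.09  ] 44.724488490874634 [ 1.7  3.9 -1.5]
8.4333 [ 0.5327 -0.166   0.0901] 32.90083351881774 [ 3.6  4.2 -1.6]
8.7417 [ 0.5329 -0.1659  0.0901] 21.15219504871037 [ 4.3  4.3 -2.9]
9.05 [ 0.5333 -0.1658  0.0901] 9.402862640202079 [ 6.   3.5 -4.2]
11.4583
```

View pics/w2.png

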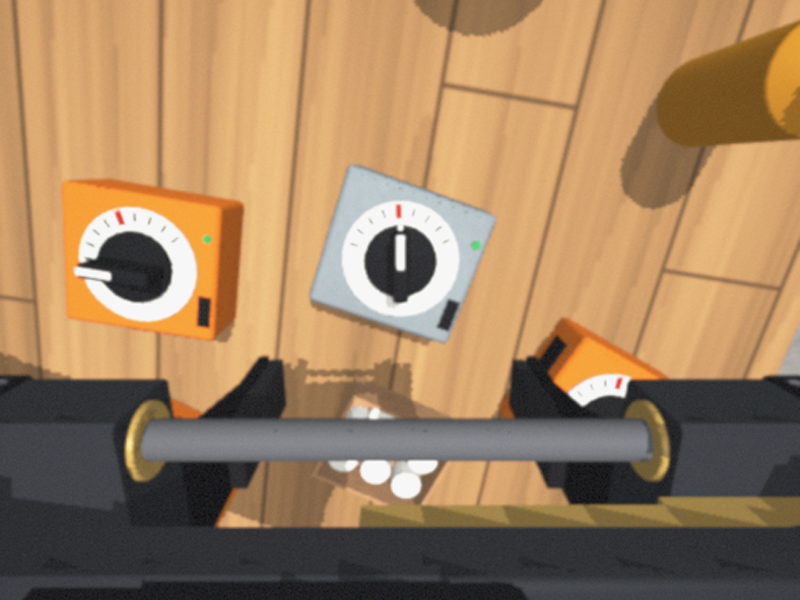

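The dial pointer (400,250→232) lines up with the red mark (399,211) and the disc centre (400,260), so it is set. Next is the valve.

```bash
python3 - <<'E'
from h import *
from rig import robot
robot.move_linear([.532,-.1668,.40],vel=.3)
robot.movep([.57,.193,.42],[180,0,18])
c=robot.camera("wrist");np.savez("pics/w3.npz",**c);im=c["color"][:,:,::-1]
cv2.imwrite("pics/w3.png",cv2.resize(im,(800,600),interpolation=cv2.INTER_CUBIC))
o=robot.get_obs();print(o["t"],o["q"],c["extrinsics"].round(3).tolist())
E
```

```text
13.35 [-17.20776867  12.91583041  -7.24486416  66.42447432   1.69117048
 100.75593064  -6.13826058] [[0.952, 0.294, 0.09, 0.545], [0.307, -0.911, -0.277, 0.267], [0.001, 0.291, -0.957, 0.606], [0.0, 0.0, 0.0, 1.0]]
```

View pics/w3.png

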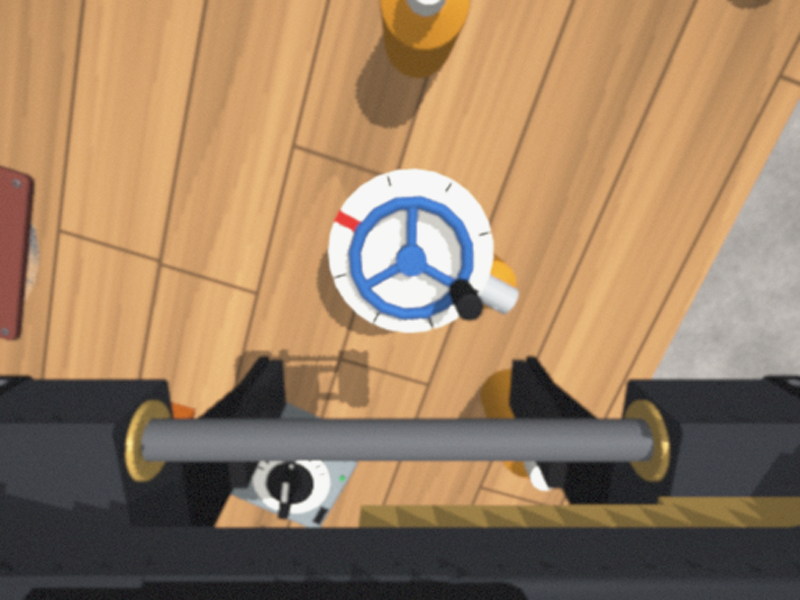

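```bash
python3 - <<'E'
from h import *
c=dict(np.load("pics/w3.npz"));im=c["color"][:,:,::-1]
cv2.imwrite("pics/w3c.png",cv2.resize(im[100:220,205:335],(650,600),interpolation=cv2.INTER_CUBIC))
hsv=cv2.cvtColor(c["color"],cv2.COLOR_RGB2HSV)
m=((hsv[...,0]>100)&(hsv[...,0]<125)&(hsv[...,1]>120)&(hsv[...,2]>80)).astype(np.uint8);m[:100]=0;m[220:]=0
k=np.argwhere(m)[:,::-1].astype(np.int32)
hull=cv2.convexHull(k);e=cv2.fitEllipse(hull);print(e)
P=cloud(c);mm=m.astype(bool);print("blue z",np.percentile(P[mm][:,2],[5,50,95]))
print("hub from rim",at_z(c,*e[0],.209))
m=((hsv[...,2]<70)).astype(bool);m[:,:285]=0;m[:,312:]=0;m[:175]=0;m[206:]=0
Q=P[m];print(len(Q),np.percentile(Q[:,2],[5,50,80,95]));T=Q[Q[:,2]>.262];print("handle top",T.mean(0),len(T))
E
```

```text
((262.7976379394531, 164.55865478515625), (77.44596099853516, 78.4571762084961), 59.0494499206543)
blue z [0.20874451 0.21066329 0.21363472]
hub from rim [0.5797368 0.1984582 0.209    ]
346 [0.22867777 0.26736671 0.26857174 0.2694075 ]
handle top [0.62712729 0.18791367 0.27091601] 222
```

View pics/w3c.png

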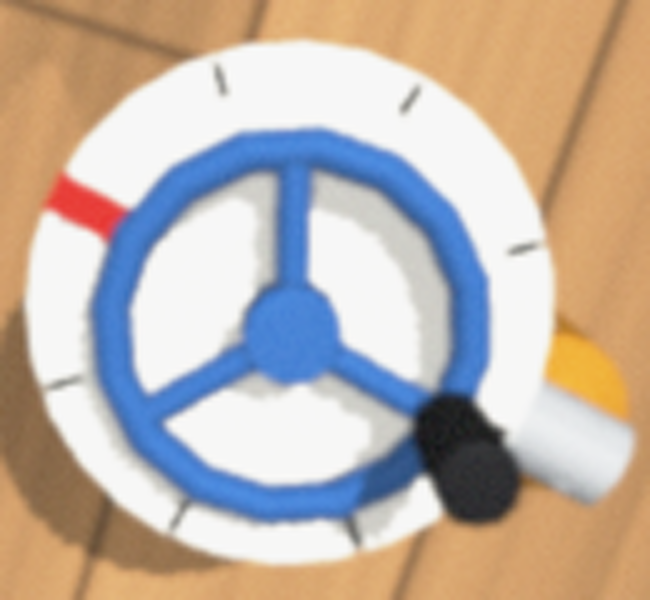

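```bash
python3 - <<'E'
from h import *
c=dict(np.load("pics/w3.npz"));t=dict(np.load("pics/top0.npz"))
p=lambda u,v:((u+.5)/5-.5+205,(v+.5)/5-.5+100)
q=lambda u,v:((u+.5)/9-.5+168,(v+.5)/9-.5+142)
zd=.181
P=cloud(c)
print("disc z", [P[int(round(p(*s)[1])),int(round(p(*s)[0])),2].round(4) for s in ((150,120),(520,300),(80,320),(300,80))])
print("hub rim",at_z(c,*p(291,325),.209),"hub cap",at_z(c,*p(291,333),.213), "disc",at_z(c,*p(290,302),zd))
print("top: rim",at_z(t,*q(287,317),.209),"hub",at_z(t,*q(286,313),.213),"disc",at_z(t,*q(296,324),zd))
M=at_z(c,*p(87,206),zd);print("mark",M, "topmark",at_z(t,*q(260,490),zd))
print("handle",at_z(c,*p(480,482),.271),"top",at_z(t,*q(293,162),.271))
for u,v in ((220,80),(411,99),(523,249),(65,383),(180,516),(355,532),):
    print(at_z(c,*p(u,v),zd)[:2])
E
```

```text
disc z [np.float64(0.1824), np.float64(0.1819), np.float64(0.1826), np.float64(0.1817)]
hub rim [0.57975778 0.19840521 0.209     ] hub cap [0.58009134 0.19702899 0.213     ] disc [0.57983794 0.19985208 0.181     ]
top: rim [0.57962958 0.19402173 0.209     ] hub [0.58055555 0.193841   0.213     ] disc [0.58111228 0.19450531 0.181     ]
mark [0.51628486 0.20824663 0.181     ] topmark [0.51681884 0.20799616 0.181     ]
handle [0.62869083 0.18719601 0.271     ] top [0.62743662 0.18334964 0.271     ]
[0.54180469 0.25279721]
[0.59394096 0.26425035]
[0.63855815 0.23487516]
[0.52440171 0.15673024]
[0.56873993 0.12773464]
[0.62077591 0.13913911]
```

```bash
cat > v.py <<'E'
import numpy as np
H=np.array([.5805,.196]);R=.050;Z=.230;MARK=169.2
def pos(a,r=R): a=np.radians(a);return [H[0]+r*np.cos(a),H[1]+r*np.sin(a),Z]
def ang(p): return np.degrees(np.arctan2(p[1]-H[1],p[0]-H[0]))
E
python3 - <<'E'
from h import *
from v import *
from rig import robot
g=[.628,.1855]
robot.movep(g+[.32],[180,0,18])
print(robot.move_linear(g+[Z],vel=.12,max_force=12))
robot.gripper_close(35)
o=robot.get_obs();print(o["t"],o["finger_gap"]*87,o["ee_pos"],o["wrist_force"].round(1))
a0=-12.4
for a in np.arange(a0-15,-180,-15):
    hit=robot.move_linear(pos(a),vel=.08,max_force=30)
    o=robot.get_obs();print(round(o["t"],2),a,hit,o["ee_pos"].round(4),round(ang(o["ee_pos"]),1),o["wrist_force"].round(1))
    if hit: break
E
```

```text
False
15.8667 21.1320495835407 [0.62880877 0.18540061 0.2301273 ] [ 6.   0.8 -2.4]
16.18 -27.4 False [0.6237 0.173  0.23  ] -28.0 [-5.1  0.5  3. ]
16.49 -42.4 False [0.616  0.1631 0.23  ] -42.9 [-6.2  2.9  3.7]
16.81 -57.4 False [0.6059 0.1554 0.23  ] -57.9 [-5.6  5.7  1.2]
17.12 -72.4 False [0.5943 0.1505 0.23  ] -73.1 [-4.3  7.2  0.2]
17.44 -87.4 False [0.5817 0.1487 0.23  ] -88.5 [-2.   8.3  0.6]
17.76 -102.4 False [0.5692 0.1501 0.2301] -103.9 [-0.3  8.9 -2.1]
18.07 -117.4 False [0.5574 0.1545 0.23  ] -119.1 [ 3.1  9.5 -2.7]
18.39 -132.4 False [0.5473 0.1615 0.23  ] -134.0 [ 4.2  8.4 -3.2]
18.71 -147.4 False [0.5393 0.1707 0.23  ] -148.4 [ 6.   6.  -3.6]
19.02 -162.4 False [0.5338 0.1816 0.23  ] -162.9 [ 5.   4.4 -3.7]
19.34 -177.4 False [0.531  0.1941 0.23  ] -177.8 [ 3.8  1.5 -2.4]
```

```bash
python3 - <<'E'
from h import *
from v import *
from rig import robot
for a in np.arange(-182,-212,-4):
    hit=robot.move_linear(pos(a),vel=.03,max_force=14)
    o=robot.get_obs();f=o["wrist_force"];r=np.radians(a)
    print(round(o["t"],2),a,hit,o["ee_pos"].round(4),round(ang(o["ee_pos"]),1),f.round(1),"tangential",round(float(-np.sin(r)*f[0]+np.cos(r)*f[1]),1))
    if hit or abs(np.dot([-np.sin(r),np.cos(r)],f[:2]))>22: break
robot.sleep(.3)
o=robot.get_obs();print(o["t"],o["ee_pos"],o["wrist_force"])
c=robot.camera("top");im=c["color"][:,:,::-1]
cv2.imwrite("pics/top4.png",cv2.resize(im[122:226,148:252],(600,600),interpolation=cv2.INTER_CUBIC))
c=robot.camera("wrist");im=c["color"][:,:,::-1]
cv2.imwrite("pics/w4.png",cv2.resize(im,(800,600),interpolation=cv2.INTER_CUBIC))
E
```

```text
19.62 -182 False [0.5308 0.1974 0.23  ] 178.4 [ 2.8 -0.3 -1.6] tangential 0.2
19.89 -186 False [0.5308 0.2013 0.23  ] 173.9 [ 3.  -0.7 -1.1] tangential 0.4
20.16 -190 False [0.5311 0.2052 0.23  ] 169.5 [ 1.6 -0.6 -1. ] tangential 0.4
20.43 -194 False [0.5317 0.2084 0.23  ] 165.8 [-0.6 -1.4  0.8] tangential 1.5
20.63 -198 True [0.5317 0.2083 0.2299] 165.8 [-3.3 -2.6  5.7] tangential 3.5
20.9333 [0.53174486 0.20823473 0.22989236] [-3.02861842 -3.55124457  5.27613193]
```

View pics/w4.png

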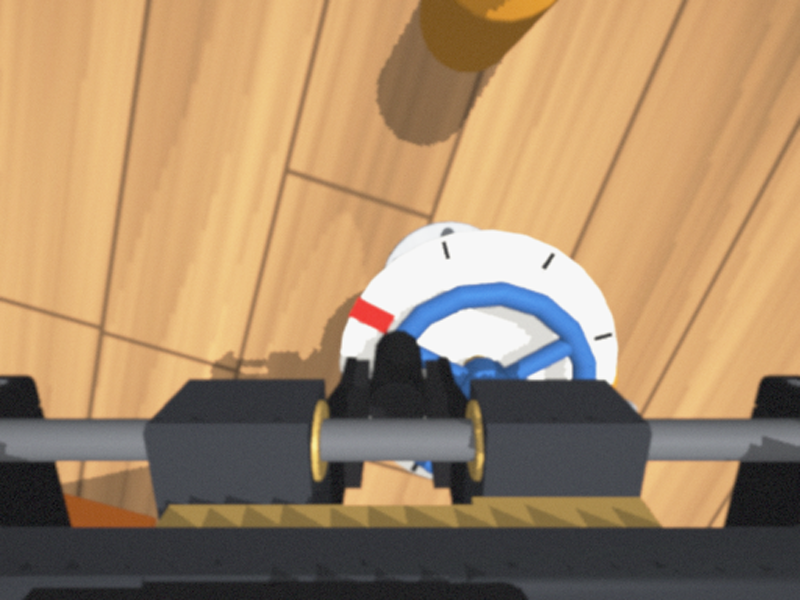

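```bash
python3 - <<'E'
from h import *
from v import *
from rig import robot
from scipy.optimize import least_squares
d=np.array([[.6237,.173],[.616,.1631],[.6059,.1554],[.5943,.1505],[.5817,.1487],[.5692,.1501],[.5574,.1545],[.5473,.1615],[.5393,.1707],[.5338,.1816],[.531,.1941],[.5308,.2013],[.5317,.2084]])
s=least_squares(lambda h:np.hypot(*(d-h[:2]).T)-h[2],[.58,.196,.05]);print("fit",s.x)
h=np.array([.5805,.1985]);print("stop angle",np.degrees(np.arctan2(.2083-h[1],.5317-h[0])))
# press on tangentially (clockwise -> +y mostly)
t=np.array([np.sin(np.radians(169.2)),-np.cos(np.radians(169.2))])
p0=robot.get_obs()["ee_pos"]
hit=robot.move_linear([p0[0]+.005*t[0],p0[1]+.005*t[1],Z],vel=.03,max_force=25)
o=robot.get_obs();print(hit,o["t"],o["ee_pos"],o["wrist_force"])
robot.sleep(.25)
o=robot.get_obs();print(o["ee_pos"],o["wrist_force"],o["finger_gap"]*87)
E
```

```text
fit [0.58080724 0.19872766 0.05005077]
stop angle 168.6449171968598
False 21.3583 [0.53185702 0.20880809 0.22985992] [ -7.66615914 -15.13451733   8.02238798]
[0.53186386 0.20880785 0.22983987] [ -7.51130721 -14.98728545   6.97158905] 21.33981911796253
```

View pics/top4.png

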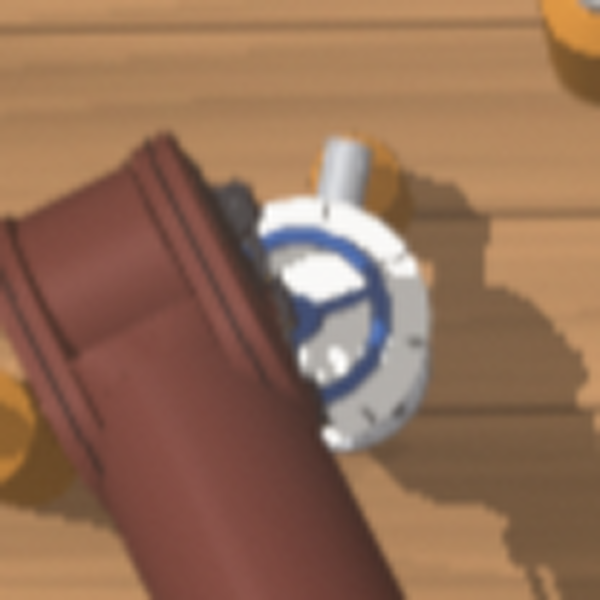

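The stop is firm: 15 N of push moved it only 0.5 mm. The circle fitted to the trace gives hub (0.5808, 0.1987) and radius 50.05 mm. Now I'll back off two turns.

```bash
sed -i 's/^H=.*/H=np.array([.5808,.1987]);R=.050;Z=.230;MARK=168.4/' v.py; python3 - <<'E'
from h import *
from v import *
from rig import robot
for i,a in enumerate(np.linspace(0,720,49)):
    hit=robot.move_linear(pos(MARK+a),vel=.08,max_force=30)
    o=robot.get_obs()
    if i%4==0 or hit: print(round(o["t"],2),a,hit,o["ee_pos"].round(4),round(ang(o["ee_pos"])-MARK,1),o["wrist_force"].round(1),round(o["finger_gap"]*87,1))
    if hit: break
robot.sleep(.3)
o=robot.get_obs();print(o["t"],o["ee_pos"],o["wrist_force"],o["qvel"].round(2))
c=robot.camera("wrist");im=c["color"][:,:,::-1]
cv2.imwrite("pics/w5.png",cv2.resize(im,(800,600),interpolation=cv2.INTER_CUBIC))
for n in("scene","top"):
    c=robot.camera(n);cv2.imwrite(f"pics/{n}5.png",cv2.resize(c["color"][:,:,::-1],(800,600),interpolation=cv2.INTER_CUBIC))
E
```

```text
21.86 0.0 False [0.5317 0.2084 0.2299] 0.4 [-0.6 -4.4  1.5] 21.0
23.12 60.0 False [0.5481 0.1611 0.23  ] -299.4 [ 1.8  0.3 -1.7] 21.2
24.39 120.0 False [0.5969 0.1516 0.23  ] -239.5 [ 1.2  1.3 -0.3] 21.2
25.66 180.0 False [0.6299 0.1893 0.23  ] -179.2 [1.3 1.7 0.6] 21.0
26.93 240.0 False [0.6135 0.2366 0.23  ] -119.2 [-0.7  2.5  0.8] 20.8
28.19 300.0 False [0.5647 0.2461 0.23  ] -59.6 [-2.2  3.9  1.6] 20.9
29.46 360.0 False [0.5317 0.2077 0.2299] 1.2 [-4.5 -1.4  3.5] 20.7
30.73 420.0 False [0.5482 0.1611 0.23  ] -299.4 [ 2.2 -1.9 -0.1] 20.9
31.99 480.0 False [0.5969 0.1516 0.23  ] -239.5 [ 2.   0.4 -0.5] 21.0
33.26 540.0 False [0.6298 0.1894 0.23  ] -179.1 [0.2 1.4 0.1] 20.7
34.52 600.0 False [0.6136 0.2366 0.2301] -119.2 [0.  2.4 0.9] 21.0
35.79 660.0 False [0.5647 0.2461 0.23  ] -59.6 [-4.9  2.6  1.6] 20.9
37.06 720.0 False [0.5317 0.2076 0.2299] 1.3 [-4.7 -1.9  2.5] 21.2
37.3583 [0.53190704 0.20862424 0.22993198] [-3.89548232 -1.69040436  3.19323856] [ 0.03  0.03  0.03 -0.03 -0.1  -0.07  0.06]
```

View pics/w5.png

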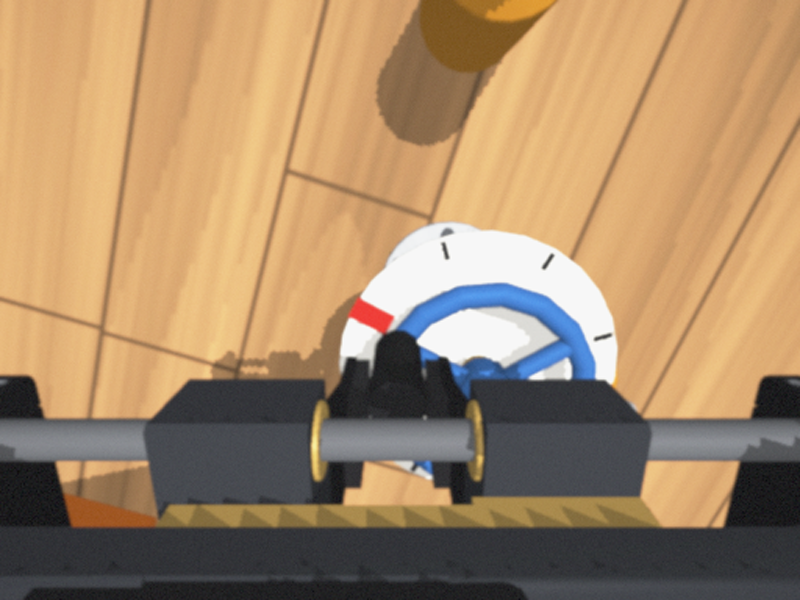

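View pics/scene5.png

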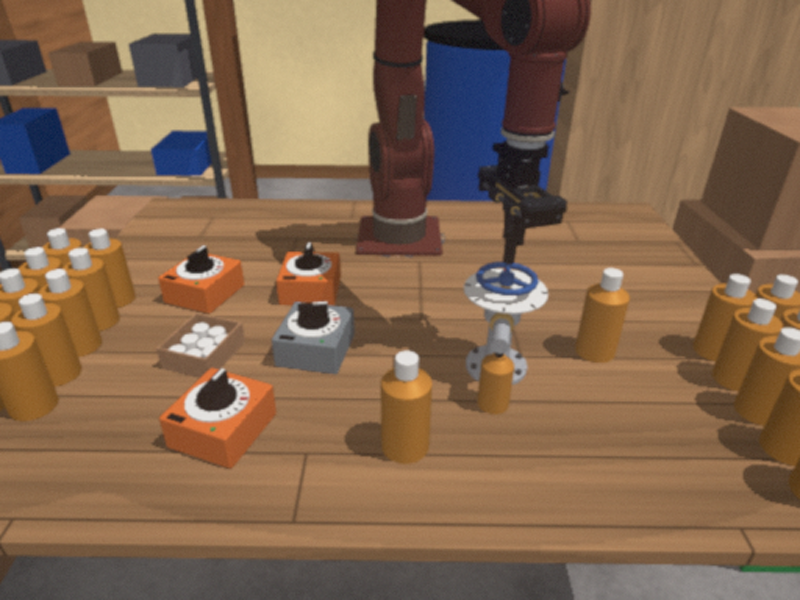

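View pics/top5.png

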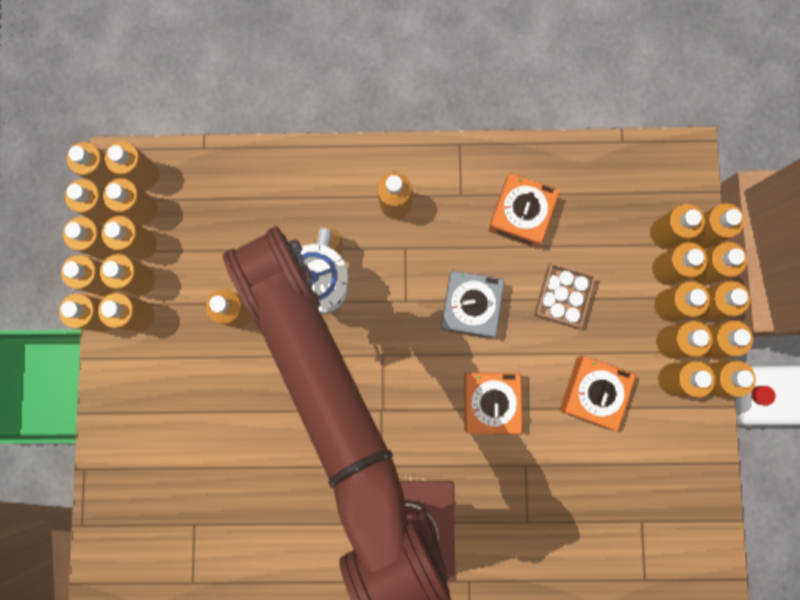

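The wrist view matches the closed-stop view: the handle is at (398,350) next to the red mark at (371,315). In the scene and top views the bottles and cap box haven't moved, and the grey dial still points at its mark. I'll hand in.

```bash
python3 - <<'E'
from rig import robot
robot.sleep(.5)
o=robot.get_obs();print(o["t"],o["ee_pos"],o["qvel"].round(2),o["finger_gap"]*87)
robot.sign_off()
E
```

```text
38.0083 [0.53190809 0.20869284 0.22997679] [ 0.02 -0.03 -0.    0.08  0.04 -0.07  0.06] 20.771474252778773
the job is handed in; nothing more can be done
```

I set the dial, closed the valve to its stop, backed it off two full turns, and handed the job in at about 38 s with the fingers still holding the handle. Handing in gives no verdict, so this rests on my own checks.

- **Dial:** I turned the grey dial about 59° clockwise. In the wrist picture the pointer lay on the red mark to within about 2°. The last top view, coarser, still shows it there.
- **Valve closed:** The handle came up against a firm stop; 15 N of push moved it only about 0.5 mm. The circle fitted to the handle's path on the closing turn had a 50.05 mm radius, as described.
- **Two turns open:** After 720° the hand was back within 0.2 mm of where it stood at the stop (about 0.3°), at rest. The jaw gap reads about 21 mm, so the handle is still between the fingers.
- **Bottles and cap box:** They look unmoved in the final scene and top views.
- **Disagreement:** My first camera estimates of the wheel's axis differed by 2 to 5 mm in y. I used the axis from the fitted circle for the two turns.

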